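# Set the catch cup and hold the dispenser gate open

### The arm

A 6-joint arm with a two-finger parallel gripper is mounted at the origin on the work surface; the furniture and walls round the work are solid. World frame = base frame: x ahead of the robot, y to its left, z up, the work surface at z = 0. Lengths are in m, angles in rad, forces in N, time in s.
With the tool pointing down it reaches from about 0.25 to 0.725 m from the base axis. Payload 4 kg.
Tool frame: the origin (TCP) lies midway between the tips of the shut fingers; the grasp point (between the pads) lies 19 mm behind it; z points along the fingers, y is the direction in which the jaws open and shut (so a half turn about z gives the same grasp; the last joint's range is limited). The gripper opens to 85 mm and grips with 20 to 120 N. Pads are 22 mm wide; open, the fingers measure 114 mm over their backs; the gripper's body (76 mm by 85 mm) begins 54 mm behind the grasp point. The pads swing forward as they close: fully open they stand 13 mm farther back than shut.
Start: joints at [-1.269, 0.241, 0.005, 1.335, 0, 1.571], TCP at [0.149, -0.477, 0.197] pointing down, gripper open.
Joint ranges: [-2.72, 2.72], [-1.05, 1.87], [-1.09, 1.28], [-1.99, 2.15], [-1.42, 1.44], [-3.14, 3.14]. Speed limits (rad/s): [2.79, 2.79, 3.14, 3.14, 3.14, 3.14].

### API

Orientations are given as a unit quaternion [w, x, y, z].
In Python, from station import r, grab_frame, close_job gives the robot as it stands. Calls block until the motion is done:
- r.movep(position, orientation): joint-space move of the TCP to a pose.
- r.movel(position, frame=None, v=0.15): straight line of the TCP; frame=None keeps the orientation; v is the mean speed in m/s.
- r.move_j(angles): joint-space move.
- r.set_gripper(opening, effort=None): opening from 0.0 (shut) to 1.0 (fully open); effort is the grip in N (None keeps the last); returns when the fingers have stopped.
- r.dwell(seconds).
- r.inverse_kinematics(position, orientation): joint angles nearest the present ones, or None.
- grab_frame(name): name is "scene" or "top"; returns a dict with "pixels" (420x560x3 uint8, red, green, blue), "K" (3x3 intrinsics, pixels), "k1" (the pictures are not rectified: a ray, as slopes to the right and down, at radius r is drawn at 1 + k1 r^2 times it, then the intrinsics apply), "R" (3x3) and "t" (3): a world point X has camera coordinates R X + t. Camera axes: x right, y down, z forward; pixel columns grow to the right and rows downward; lengths in m; the calibration is good to about 2 mm. A picture is of the moment at which its call begins. There is no depth.
A pose or a line that the arm cannot do raises r.IKError and nothing moves.
- close_job(): hands the job in, once; it reports no verdict.
Readings, each from a call of its own:
- r.current_time_s(): time.
- r.current_qpos(): joint angles.
- r.current_qvel(): joint speeds.
- r.current_joint_efforts(): joint torques, N m.
- r.current_eef_pos(): TCP position.
- r.current_tcp_rot(): TCP orientation.
- r.current_contact_force(): force on the tool from outside, world axes, zero at the start.
- r.current_torque(): the same for the moment, N m.
- r.current_finger_gap(): opening from 0.0 (shut) to 1.0 (fully open).
Only numpy, scipy, OpenCV 4.12 (cv2) and the standard library are available. Lean on these libraries where they do the work, as an engineer would, in place of code of your own. Each camera call takes 0.05 s, during which the arm holds its last target. There are 200 camera calls.

### The job

The orange catch cup is standing mouth-down: turn it over and stand it mouth-up in the middle of the dispenser's round yellow pad, and let go of it. Only then pull the dispenser's spring-return gate out by its black post until the white pointer lies on the red line, and keep holding it there: finish while still holding the post, because the gate springs shut when it is let go. Leave the cup standing on its pad and the other things on the bench where they are.

Things in the scene. Friction and masses are not known exactly. Their poses are not given: they have to be found in the camera images.
- cup_mid (a point): Centre (half-way up, on the axis) of the loose orange cup: round, straight-sided, 50 mm outer diameter, 50 mm tall, wall 2.5 mm, about 80 g. Its z axis runs from base to open mouth: down at the start (cup mouth-down on the bench, centre 25 mm high), up at the end. The cup may be laid on its side (centre again 25 mm high) and taken anew.
- cup: The same cup; origin at the centre of its closed base, z axis toward the mouth.
- pad (a point): Centre of the top of the round yellow pad (84 mm diameter, black disc in its middle, top 4 mm above the bench, fixed to the dispenser) where the cup goes. Axes as the dispenser's, z up: its +y and -x sides are open; from -y an aluminium chute 44 mm wide comes down, its lip 35 mm from the pad's centre and 66 mm above the bench, so the cup comes down beside it.
- housing (a point): Middle of the dispenser's grey housing (70 mm in x, 80 in y, 109 high, with an aluminium hopper 84 mm across up to 164 mm), a fixed obstacle; this point is on its axis, at bench height. Dispenser axes: -x is the way the gate is pulled out, roughly toward the robot.
- post (a point): Grip point of the upright round black pull post on the gate slide: on the axis, 118 mm above the bench; post 16 mm diameter, from the slide's top at 82 mm to a cap 21 mm across at 152 mm. At rest it stands 70 mm in front of the housing's face. Dispenser axes; it moves along -x as the gate is pulled, and a white pointer bar at its foot moves with it.
- mark (a point): Where the post's grip point is when the white pointer lies exactly on the red line of the fixed guide deck (40 mm of pull); same height and axes as post.
- gate (a joint): Pull of the gate slide in m: 0 shut, 0.04 pointer on the red line, 0.06 end stop. The spring pulls it shut with about 2 N at 0 and 8 N at 0.04.
- blue_tape: Bystander: loose roll of blue tape, 84 mm diameter, 19 mm high, on the bench; origin under its centre.
- grease_tin: Bystander: loose white tin with a blue lid, 68 mm diameter, 56 mm high; origin under its centre.
- washer_jar: Bystander: loose jar with a red lid, 60 mm diameter, 78 mm high; origin under its centre.
- wood_block_2: Bystander: loose wood block 40 x 60 x 20 mm at the far edge; origin under its centre.
Not all that is in view belongs to the job. Of the things like the cup, leave any that is pink; of the rest the larger one is meant.

How it is judged:
On the way, in this order (a step that is already met when the one before it is completed fails the run):
1. the cup stands mouth-up on the yellow pad and has been let go (horizontal distance between cup_mid and pad below 0.018 m and z of cup_mid in the frame of pad between 0.021 and 0.031 m and angle between cup_mid's own z axis and vertical below 0.12 rad and contact force between the fingers and cup below 0.1 N and linear speed of cup below 0.03 m/s), for 0.3 s.
2. the gate is held with its pointer on the red line (value of joint gate between 0.035 and 0.045 m and contact force between the fingers and gate above 3 N), for 0.5 s.
At the end, for the whole second after the job is handed in: The cup stands mouth-up (within 7 degrees) on the yellow pad, its axis within 18 mm of the pad's centre, at rest and not touched by the fingers; the gate is still, 35 to 45 mm out (red line at 40 mm), and the fingers still bear on it with more than 3 N (all of step 1 and all of step 2 and velocity of joint gate between -0.01 and 0.01 m/s); the arm keeps its last pose, push and grip.
It fails at once if the gate was pulled more than 15 mm while the cup was not standing mouth-up on the pad (value of joint gate above 0.015 m and not (horizontal distance between cup_mid and pad below 0.018 m and z of cup_mid in the frame of pad between 0.021 and 0.031 m and angle between cup_mid's own z axis and vertical below 0.12 rad)).
It fails at once if a bystander was pushed more than 30 mm from its place (distance of any of blue_tape, grease_tin, washer_jar, wood_block_2 from where it was at the start of the episode above 0.03 m).
It also fails if it takes over 72 s, if anything falls off the work surface, if the arm or the gripper's body presses on something with over 40 N, if the wrist force passes 120 N, or if a joint passes its speed limit or range.

## Working session

There is one attempt and no reset: what is moved stays moved. The work goes in short steps, each a Python script; the robot and the scene stay as the last script left them, time stands still between calls to the robot, and variables do not carry over. Pictures are saved under pics/ and viewed, about 8 in all and at most 12, crops included, and the job is handed in when it is done.

```bash
ls; mkdir -p pics
python3 - <<'E'
from station import r, grab_frame
import cv2, numpy as np
for n in("scene","top"):
    f=grab_frame(n); cv2.imwrite(f"pics/{n}0.png",f["pixels"][:,:,::-1]); np.savez(n+"0.npz",**f)
    print(n,f["K"].tolist(),f["k1"],(-f["R"].T@f["t"]).round(3),f["R"].round(3).tolist())
print(r.current_tcp_rot(),r.current_time_s())
E
```

```text
pics
scene [[381.72679563810146, 0.0, 282.8559891507945], [0.0, 381.72679563810146, 207.28820616946416], [0.0, 0.0, 1.0]] -0.08717148826358596 [0.084 0.559 0.629] [[-0.853, -0.522, 0.003], [-0.323, 0.523, -0.789], [0.41, -0.674, -0.615]]
top [[410.2463109553039, 0.0, 282.943468488163], [0.0, 410.2463109553039, 208.6619719398851], [0.0, 0.0, 1.0]] -0.1133919052933698 [ 0.226 -0.044  1.097] [[0.003, -1.0, -0.002], [-0.972, -0.003, -0.237], [0.237, 0.003, -0.972]]
[-9.23742177e-04  9.88636863e-01  1.50320575e-01 -1.54856727e-04] 0.1
```

View pics/scene0.png

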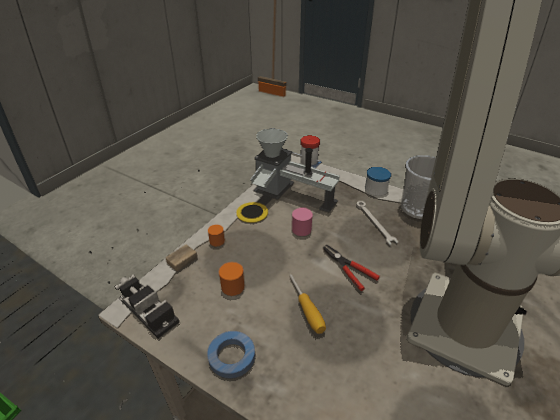

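View pics/top0.png

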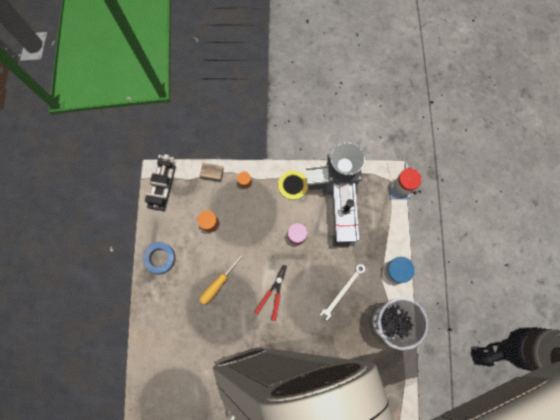

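The scene view shows the orange cup at (232,279), a small orange decoy at (216,236), a pink one at (302,222), the pad at (252,212) and the post at (308,160). In the top view the cup is at (207,220), the pad at (293,184), the hopper at (346,160) and the post at about (347,208). Next I'll measure these.

```bash
cat > h.py <<'E'
import cv2, numpy as np
def ray(f,uv,z):
    K=f["K"]; d=np.array([[float(f["k1"]),0,0,0]])
    p=cv2.undistortPoints(np.array([[uv]],float),K,np.array([float(f["k1"]),0,0,0]))[0,0]
    R,t=f["R"],f["t"]; c=-R.T@t; v=R.T@np.array([p[0],p[1],1]); return c+v*(z-c[2])/v[2]
def proj(f,X):
    return cv2.projectPoints(np.array([X],float),cv2.Rodrigues(f["R"])[0],f["t"],f["K"],np.array([float(f["k1"]),0,0,0]))[0][0,0]
def mask(f,h0,h1,s=120,v=60):
    return cv2.inRange(cv2.cvtColor(f["pixels"],cv2.COLOR_RGB2HSV),(h0,s,v),(h1,255,255))
def blobs(m,amin=40):
    cs,_=cv2.findContours(m,cv2.RETR_EXTERNAL,cv2.CHAIN_APPROX_NONE)
    return [c for c in cs if cv2.contourArea(c)>amin]
def cen(c):
    M=cv2.moments(c); return (M["m10"]/M["m00"],M["m01"]/M["m00"])
E
python3 - <<'E'
from h import *
crops=[]
for n,b in(("scene",(235,120,110,110)),("top",(265,135,110,110))):
    f=dict(np.load(n+"0.npz"))
    for nm,a,z in(("orange",(3,14,150,80),.025),("yellow",(22,34,120,80),.004),("blue",(98,125,100,50),.02),("red",(0,3,150,80),.08),("pink",(150,178,60,80),.025)):
        for c in blobs(mask(f,*a),25):
            p=cen(c); e=cv2.fitEllipse(cv2.convexHull(c)) if len(cv2.convexHull(c))>4 else None
            print(n,nm,np.round(p,1),cv2.contourArea(c),cv2.boundingRect(c),ray(f,p,z).round(4), ray(f,e[0],z).round(4) if e else '')
    x,y,w,h=b; crops.append(cv2.resize(f["pixels"][y:y+h,x:x+w,::-1],(400,400),interpolation=cv2.INTER_CUBIC))
cv2.imwrite("pics/crop.png",np.hstack(crops))
E
```

```text
scene orange [353.  277.3] 92.0 (343, 265, 21, 26) [0.2372 0.0232 0.025 ] [0.2364 0.0237 0.025 ]
scene orange [231. 278.] 619.0 (219, 262, 24, 34) [0.4537 0.1585 0.025 ] [0.4527 0.158  0.025 ]
scene orange [365.  270.1] 87.5 (350, 261, 29, 19) [ 0.2234 -0.009   0.025 ] [ 0.2248 -0.0082  0.025 ]
scene orange [215.5 234.8] 243.5 (208, 225, 16, 21) [0.5671 0.0707 0.025 ] [0.5666 0.07   0.025 ]
scene orange [310.2 141.4] 159.5 (301, 135, 19, 13) [ 0.5957 -0.4549  0.025 ] [ 0.5964 -0.4541  0.025 ]
scene orange [271.2  88.3] 214.0 (259, 81, 27, 15) [ 0.9702 -0.7952  0.025 ] [ 0.9665 -0.7997  0.025 ]
scene yellow [251.8 212. ] 473.5 (237, 202, 31, 21) [ 0.5598 -0.0662  0.004 ] [ 0.5598 -0.0662  0.004 ]
scene blue [245.5 361.9] 89.5 (232, 352, 22, 21) [0.3185 0.2954 0.02  ] [0.3264 0.299  0.02  ]
scene blue [220.8 340.4] 179.5 (208, 332, 30, 23) [0.3813 0.2846 0.02  ] [0.3772 0.2859 0.02  ]
scene blue [378.4 173.7] 252.0 (367, 167, 24, 15) [ 0.3346 -0.3944  0.02  ] [ 0.3348 -0.3945  0.02  ]
scene red [352.3 276.8] 84.0 (343, 265, 21, 26) [0.2249 0.0713 0.08  ] [0.223  0.0724 0.08  ]
scene re
[... 459 characters left out ...]
[0.569  0.0663 0.025 ]
top yellow [212.6 288.1] 28.5 (205, 277, 18, 22) [0.2755 0.144  0.004 ] [0.2748 0.1443 0.004 ]
top yellow [292.6 184.9] 583.0 (278, 171, 30, 28) [ 0.5598 -0.0676  0.004 ] [ 0.5599 -0.0677  0.004 ]
top blue [400.8 269.6] 456.0 (389, 258, 25, 24) [ 0.3233 -0.3524  0.02  ] [ 0.3233 -0.3524  0.02  ]
top blue [162.5 247.3] 59.5 (151, 244, 22, 10) [0.3808 0.2804 0.02  ] [0.3782 0.2827 0.02  ]
top red [275.4 306.8] 53.5 (272, 294, 7, 26) [ 0.2282 -0.0237  0.08  ] [ 0.2267 -0.023   0.08  ]
top red [262.7 301.6] 44.5 (255, 291, 16, 22) [0.2404 0.0073 0.08  ] [0.2395 0.0076 0.08  ]
top red [409.5 178.9] 326.0 (399, 169, 22, 21) [ 0.5545 -0.3736  0.08  ] [ 0.5546 -0.3736  0.08  ]
```

View pics/crop.png

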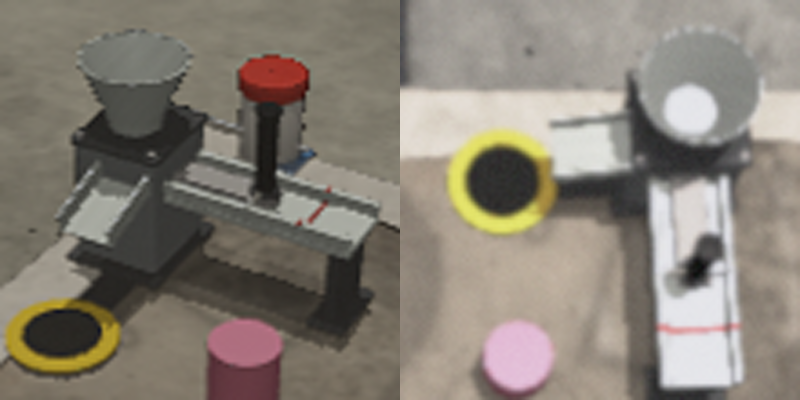

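The crop shows the post cap at top pixel (350,203) and scene pixel (309,150). The hopper rim is at top (347.5,158.4) and scene (272,136). The pad is clear, and the chute lip is at its right. I plan to tip the cup 90° twice with the tool tilted 45°. I'll check the geometry and IK first.

```bash
cat >> h.py <<'E'
from scipy.spatial.transform import Rotation as Ro
G=0.019
def tool(zd,yd):
    z=np.array(zd,float); z/=np.linalg.norm(z); y=np.array(yd,float); y-=z*(y@z); y/=np.linalg.norm(y)
    q=Ro.from_matrix(np.c_[np.cross(y,z),y,z]).as_quat(); return q[[3,0,1,2]],z
def tilt(az,t,flip=1):
    "tool pointing down, tilted t from vertical so that it points toward azimuth az; jaws horizontal, across az"
    return tool([np.sin(t)*np.cos(az),np.sin(t)*np.sin(az),-np.cos(t)],[-np.sin(az)*flip,np.cos(az)*flip,0])
E
python3 - <<'E'
from h import *
from station import r
S,T=[dict(np.load(n+"0.npz")) for n in("scene0","top0")] if 0 else [dict(np.load(n)) for n in("scene0.npz","top0.npz")]
print("post",ray(T,(349.7,203.2),.152),ray(S,(308.7,149.7),.152))
print("hop",ray(T,(347.5,158.4),.164),ray(S,(272.1,136),.164))
print("red",ray(T,(336,224.9),.085),ray(T,(358.5,224.9),.085))
cup=np.array([.453,.160]);pad=np.array([.560,-.067])
for nm,c in(("cup",cup),("pad",pad)):
  for t in(30,45,60):
    out=[]
    for az in range(-180,180,30):
      for fl in(1,-1):
        q,z=tilt(np.radians(az),np.radians(t),fl); p=np.r_[c,.03]+G*z
        for up in (0,.1):
          s=r.inverse_kinematics(p-z*up,q)
          if s is None: break
        else: out.append((az,fl))
    print(nm,t,out)
E
```

```text
post [ 0.46955172 -0.20068114  0.152     ] [ 0.47043008 -0.20057282  0.152     ]
hop [ 0.57858138 -0.19758841  0.164     ] [ 0.57674142 -0.1949295   0.164     ]
red [ 0.43028525 -0.1750911   0.085     ] [ 0.43035499 -0.23212729  0.085     ]
cup 30 [(-180, 1), (-180, -1), (-150, 1), (-150, -1), (-120, 1), (-120, -1), (-90, 1), (-90, -1), (-60, 1), (-60, -1), (-30, 1), (-30, -1), (0, 1), (0, -1), (30, 1), (30, -1), (60, 1), (60, -1), (90, 1), (90, -1), (120, 1), (120, -1), (150, 1), (150, -1)]
cup 45 [(-120, 1), (-120, -1), (-90, 1), (-90, -1), (-60, 1), (-60, -1), (-30, 1), (-30, -1), (60, 1), (60, -1), (90, 1), (90, -1), (120, 1), (120, -1), (150, 1), (150, -1)]
cup 60 [(-90, 1), (-90, -1), (-60, 1), (-60, -1), (-30, 1), (-30, -1), (60, 1), (60, -1), (90, 1), (90, -1), (120, 1), (120, -1)]
pad 30 [(-180, 1), (-180, -1), (-150, 1), (-150, -1), (-120, 1), (-120, -1), (-90, 1), (-90, -1), (-60, 1), (-60, -1), (-30, 1), (-30, -1), (0, 1), (0, -1), (30, 1), (30, -1), (60, 1), (60, -1), (90, 1), (90, -1), (120, 1), (120, -1), (150, 1), (150, -1)]
pad 45 [(-120, 1), (-120, -1), (-90, 1), (-90, -1), (-60, 1), (-60, -1), (-30, 1), (-30, -1), (0, 1), (0, -1), (30, 1), (30, -1), (60, 1), (60, -1), (90, 1), (90, -1)]
pad 60 [(-90, 1), (-90, -1), (-60, 1), (-60, -1), (30, 1), (30, -1), (60, 1), (60, -1), (90, 1), (90, -1)]
```

```bash
cat > a.py <<'E'
from h import *
from station import r, grab_frame
A=np.pi/2
def pose(g,t,back=0):
    q,z=tilt(A,np.radians(t)); return np.array(g)+(G-back)*z,q
def look(tag):
    out={}
    for n in("scene","top"):
        f=grab_frame(n); cv2.imwrite(f"pics/{n}_{tag}.png",f["pixels"][:,:,::-1]); out[n]=f
        for c in blobs(mask(f,3,14,150,80),60): print(n,np.round(cen(c),1),cv2.contourArea(c),cv2.boundingRect(c),ray(f,cen(c),.025).round(4))
    return out
E
python3 - <<'E'
from a import *
p=np.array(r.current_eef_pos()); r.movel(p+[0,0,.15],v=.2)
c=[.453,.160]
q0,_=tool([0,0,-1],[-1,0,0])
r.movep([.35,0.05,.33],q0); r.set_gripper(1.0,40)
pp,q=pose([*c,.031],45,.11); r.movep(pp,q); print(r.current_eef_pos(),r.current_qpos())
r.movel(pose([*c,.031],45)[0],v=.1); print("F",r.current_contact_force())
r.set_gripper(0.0,40); print("gap",r.current_finger_gap(),r.current_contact_force())
r.movel(pose([*c,.13],45)[0],v=.1)
for t in(20,0,-20,-45):
    pp,q=pose([*c,.13],t); r.movep(pp,q)
print(r.current_qpos(),r.current_eef_pos(),pp,r.current_time_s(),r.current_contact_force())
look("flip1")
E
```

```text
[0.45375807 0.09562967 0.09618954] [-0.30588281  0.43541222 -0.29605414  1.13043513  0.73969502 -1.99108806]
F [-0.08506474  0.4328551   0.43064286]
gap 0.47480812368357755 [-1.59802508 -2.67017668  5.02843053]
[ 0.70269641  0.67224288  0.14938977  1.62673468 -0.56745373 -0.69466992] [0.45231017 0.14499693 0.11468483] [0.453      0.14656497 0.11656497] 9.45 [-0.56333952  0.16371055  0.88644969]
scene [352.9 277.4] 92.0 (343, 266, 21, 25) [0.2373 0.0235 0.025 ]
scene [228.8 280.8] 636.5 (217, 265, 24, 34) [0.4529 0.1672 0.025 ]
scene [365.3 270.4] 100.0 (350, 261, 29, 19) [ 0.2225 -0.0086  0.025 ]
scene [216.4 228.6] 77.0 (209, 225, 14, 9) [0.5795 0.0524 0.025 ]
scene [309.7 141.4] 158.0 (301, 135, 18, 14) [ 0.5969 -0.4535  0.025 ]
scene [271.5  88.3] 221.0 (258, 81, 28, 15) [ 0.9685 -0.7953  0.025 ]
top [204.3 220.8] 272.0 (195, 211, 20, 21) [0.4526 0.1698 0.025 ]
top [243.8 179.5] 125.0 (238, 173, 13, 14) [0.5687 0.0664 0.025 ]
```

Run:
```python
from a import *
print(r.current_finger_gap())
a=cv2.imread("pics/scene_flip1.png")[180:340,140:340]; b=cv2.imread("pics/top_flip1.png")[130:290,120:320]
cv2.imwrite("pics/c1.png",np.hstack([cv2.resize(x,(400,320),interpolation=cv2.INTER_CUBIC) for x in(a,b)]))
```

```text
-0.0008768052722621532
```

View pics/c1.png

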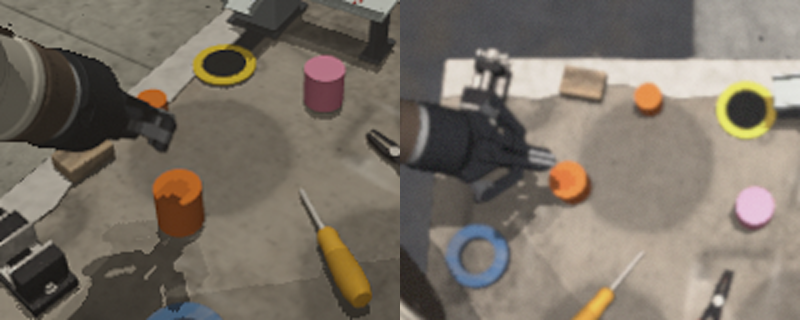

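The cup slipped out of the grip and now stands, still mouth-down, at about (0.453, 0.168). The part-open pads sit farther back than I assumed, so I'll reach further in and check in stages.

```bash
sed -i 's/^G=.*/G=0.027/' h.py
python3 - <<'E'
from a import *
c=[.4527,.1685]
r.movel(np.array(r.current_eef_pos())+[0,0.0,.08],v=.15)
r.set_gripper(1.0,60)
for t in(-20,0,20):
    pp,q=pose([*c,.2],t); r.movep(pp,q)
pp,q=pose([*c,.034],40,.11); r.movep(pp,q)
r.movel(pose([*c,.034],40)[0],v=.1); print("F",r.current_contact_force(),r.current_eef_pos(),pose([*c,.034],40)[0])
r.set_gripper(0.0,60); print("gap",r.current_finger_gap(),r.current_contact_force()); look("g2")
r.movel(pose([*c,.050],40)[0],v=.05);print("gap",r.current_finger_gap(),r.current_contact_force(),r.current_time_s()); look("g2b")
E
```

```text
F [0.21208822 0.43177365 0.64316887] [0.45322125 0.18585343 0.01384947] [0.4527     0.18585527 0.0133168 ]
gap 0.5357441550142962 [-0.79453575 -2.37003186  5.21100122]
scene [227.7 280.7] 640.0 (216, 264, 25, 34) [0.4551 0.168  0.025 ]
scene [364.5 269.9] 92.5 (351, 261, 28, 19) [ 0.2244 -0.0091  0.025 ]
scene [211.7 233.8] 95.5 (208, 225, 9, 21) [0.577  0.0728 0.025 ]
scene [311.7 141.5] 120.0 (305, 135, 15, 14) [ 0.5912 -0.4568  0.025 ]
top [203.5 218.5] 231.5 (195, 210, 19, 19) [0.4589 0.1723 0.025 ]
top [243.  178.4] 95.5 (238, 172, 11, 14) [0.5718 0.0689 0.025 ]
gap 0.5326132764701098 [-0.08099391  0.42561978 -0.66952417] 15.075
scene [364.2 269.8] 88.5 (350, 261, 29, 18) [ 0.225  -0.0089  0.025 ]
scene [227.3 275.7] 651.0 (215, 259, 26, 35) [0.4641 0.1576 0.025 ]
scene [212.2 236.1] 101.0 (208, 225, 11, 21) [0.5709 0.0784 0.025 ]
scene [310.4 141.5] 142.5 (303, 135, 17, 14) [ 0.5946 -0.4544  0.025 ]
top [202.3 217.6] 238.0 (193, 209, 20, 19) [0.4614 0.1757 0.025 ]
top [242.4 178. ] 82.5 (238, 172, 10, 13) [0.573  0.0704 0.025 ]
```

The grip now holds and the cup lifts. I'll lay it on its side.

Run:
```python
from a import *
c=[.4527,.1685]
r.movel(pose([*c,.13],40)[0],v=.12); print("gap",r.current_finger_gap())
for t in(20,0,-20,-50):
    pp,q=pose([*c,.13],t); r.movep(pp,q)
print("gap",r.current_finger_gap(),r.current_contact_force())
r.movel(pose([*c,.034],-50)[0],v=.1); r.dwell(.2); f0=r.current_contact_force()[2]
for z in np.arange(.033,.0225,-.001):
    r.movel(pose([*c,z],-50)[0],v=.05); f=r.current_contact_force()[2]; 
    if f-f0>2: break
print("z",z,f0,f,r.current_eef_pos()-pose([*c,z],-50)[0])
look("lay"); print(r.current_time_s())
a=cv2.imread("pics/scene_lay.png")[180:340,140:340]; b=cv2.imread("pics/top_lay.png")[130:290,120:320]
cv2.imwrite("pics/c2.png",np.hstack([cv2.resize(x,(400,320),interpolation=cv2.INTER_CUBIC) for x in(a,b)]))
```

```text
gap 0.5338339525465767
gap 0.5323078676102713 [ 0.03670815 -0.08270195 -0.98813821]
z 0.024999999999999994 -0.4603389408335654 5.7224576066692325 [ 1.66535488e-04 -1.11045025e-05  1.11002722e-03]
scene [353.2 277.8] 94.5 (343, 265, 21, 26) [0.2363 0.0243 0.025 ]
scene [233.2 273.2] 415.5 (216, 262, 32, 24) [0.458  0.1453 0.025 ]
scene [364.4 270. ] 115.0 (350, 261, 29, 18) [ 0.2246 -0.0088  0.025 ]
scene [215.7 234.9] 256.5 (208, 225, 16, 21) [0.5663 0.0707 0.025 ]
top [208.2 220.6] 306.0 (198, 212, 21, 18) [0.4533 0.1593 0.025 ]
top [243.8 179.5] 125.0 (238, 173, 13, 14) [0.5687 0.0664 0.025 ]
21.3667
```

View pics/c2.png

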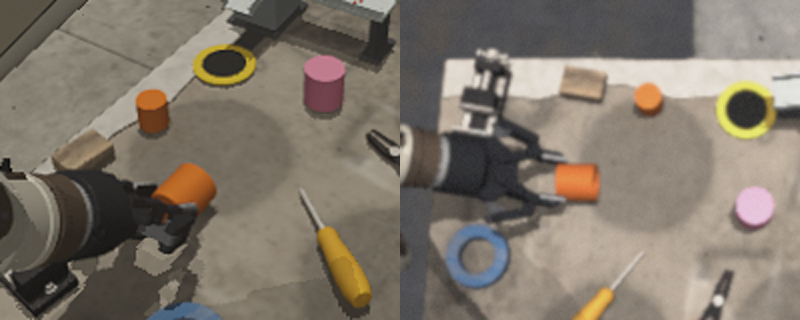

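It's lying on its side at (0.453, 0.159), mouth toward -y. I'll release it and take a new grip from the other side.

Run:
```python
from a import *
c=[.4527,.1685]
r.set_gripper(1.0,60); r.movel(pose([*c,.025],-50,.11)[0],v=.12)
for t in(-30,0,20):
    pp,q=pose([*c,.2],t); r.movep(pp,q)
r.movep(*pose([c[0],c[1]-.06,.16],50,.05))
F=look("free"); P=[]
for n,f in F.items():
    b=[cen(k) for k in blobs(mask(f,3,14,150,80),200)]; pts=[ray(f,u,.025) for u in b]
    P.append(min(pts,key=lambda p:np.hypot(p[0]-.453,p[1]-.16)))
print(P,r.current_time_s(),r.current_eef_pos())
```

```text
scene [353.4 278. ] 76.5 (343, 266, 22, 25) [0.2358 0.0245 0.025 ]
scene [365.1 270.6] 88.5 (351, 261, 28, 19) [ 0.2225 -0.008   0.025 ]
scene [228.4 276.6] 644.5 (213, 261, 32, 33) [0.4607 0.1583 0.025 ]
scene [215.7 234.9] 255.5 (208, 225, 16, 21) [0.5664 0.0708 0.025 ]
scene [310.5 140.8] 130.0 (301, 135, 19, 14) [ 0.5966 -0.4588  0.025 ]
scene [268.6  87.6] 168.0 (259, 81, 22, 14) [ 0.984  -0.7957  0.025 ]
top [208.5 218.1] 302.0 (199, 210, 20, 18) [0.46   0.1587 0.025 ]
[array([0.46067797, 0.15828304, 0.025     ]), array([0.46004039, 0.15871093, 0.025     ])] 25.225 [0.45281357 0.09268032 0.17497628]
```

Run:
```python
from a import *
c=[.4603,.1535]
r.movep(*pose([*c,.026],50,.11))
r.movel(pose([*c,.026],50)[0],v=.1); print("F",r.current_contact_force(),r.current_eef_pos()-pose([*c,.026],50)[0])
r.set_gripper(0.0,60); print("gap",r.current_finger_gap(),r.current_contact_force())
r.movel(pose([*c,.14],50)[0],v=.12);print("gap",r.current_finger_gap(),r.current_contact_force())
for t in(25,0,-20,-40):
    r.movep(*pose([*c,.14],t))
print("gap",r.current_finger_gap(),r.current_contact_force(),r.current_time_s())
look("up")
a=cv2.imread("pics/scene_up.png")[150:310,140:340]; b=cv2.imread("pics/top_up.png")[130:290,120:320]
cv2.imwrite("pics/c3.png",np.hstack([cv2.resize(x,(400,320),interpolation=cv2.INTER_CUBIC) for x in(a,b)]))
```

```text
F [-0.10312713  0.64937909  0.58063193] [ 0.00056073 -0.00029397  0.00046709]
gap 0.5200187945392329 [-0.90611439 -1.55436893  3.66499504]
gap 0.521508108007907 [ 0.35612806 -0.02643641 -2.15781272]
gap 0.5201292676252347 [-0.1596077   0.08141116 -0.73720661] 30.2417
scene [352.8 277.3] 95.0 (343, 266, 21, 25) [0.2376 0.0235 0.025 ]
scene [364.5 270. ] 105.5 (350, 261, 29, 19) [ 0.2244 -0.009   0.025 ]
scene [225.4 248. ] 222.0 (210, 239, 30, 17) [0.5194 0.0935 0.025 ]
scene [230.9 225. ] 113.0 (220, 220, 19, 13) [0.558  0.0231 0.025 ]
scene [309.5 141.5] 159.5 (301, 135, 19, 14) [ 0.5974 -0.4528  0.025 ]
scene [271.6  88.4] 220.5 (259, 81, 27, 15) [ 0.9683 -0.7952  0.025 ]
top [203.8 208. ] 324.0 (193, 198, 22, 22) [0.4879 0.173  0.025 ]
top [243.8 179.5] 125.0 (238, 173, 13, 14) [0.5687 0.0664 0.025 ]
```

View pics/c3.png

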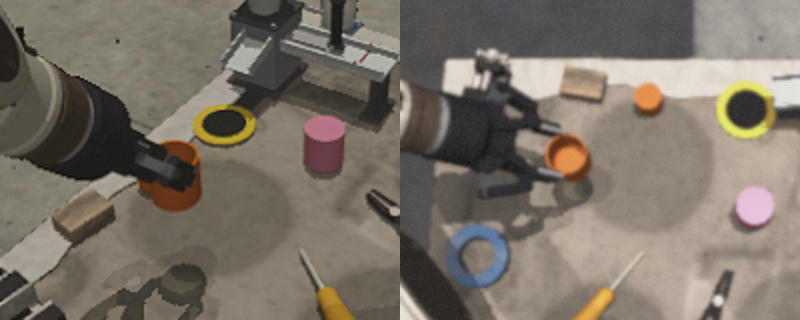

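The cup is held mouth-up. Next I'll check its in-hand offset and place it on the pad.

Run:
```python
from a import *
f=grab_frame("top"); c0=np.array([.4603,.1535])
k=min(blobs(mask(f,3,14,150,80),60),key=lambda c:np.hypot(cen(c)[0]-204,cen(c)[1]-208))
x,y,w,h=cv2.boundingRect(k); e=cv2.fitEllipse(cv2.convexHull(k))
for u in(cen(k),(x+w/2-.5,y+h/2-.5),e[0]): print("off",ray(f,u,.135)[:2]-c0)
t=np.array([.560,-.065])
r.movel(pose([*t,.14],-40)[0],v=.15); print(r.current_eef_pos()-pose([*t,.14],-40)[0])
r.movel(pose([*t,.042],-40)[0],v=.08); r.dwell(.2); f0=r.current_contact_force(); print(f0)
for z in np.arange(.041,.0275,-.001):
    r.movel(pose([*t,z],-40)[0],v=.05); F=r.current_contact_force()
    if F[2]-f0[2]>2: break
print("z",z,F,r.current_finger_gap(),r.current_time_s())
look("place")
a=cv2.imread("pics/scene_place.png")[130:290,160:360]; b=cv2.imread("pics/top_place.png")[110:270,200:400]
cv2.imwrite("pics/c4.png",np.hstack([cv2.resize(x,(400,320),interpolation=cv2.INTER_CUBIC) for x in(a,b)]))
```

```text
off [ 0.00134836 -0.002838  ]
off [ 0.00072948 -0.00218106]
off [ 0.00097454 -0.00246311]
[-1.08677825e-04  6.41868574e-04 -8.61460821e-05]
[ 0.21571804 -0.46580273 -0.15425088]
z 0.034999999999999996 [0.06277112 1.47231818 3.46639715] 0.525720898143175 35.4667
scene [353.3 277.4] 74.5 (343, 265, 21, 26) [0.2366 0.0231 0.025 ]
scene [364.7 270. ] 96.0 (350, 261, 29, 19) [ 0.2239 -0.0089  0.025 ]
scene [215.7 235. ] 252.5 (208, 225, 16, 21) [0.5663 0.0711 0.025 ]
scene [250.7 211. ] 156.0 (243, 204, 18, 14) [ 0.5485 -0.0469  0.025 ]
scene [310.  141.4] 171.0 (301, 135, 19, 14) [ 0.5962 -0.4542  0.025 ]
scene [271.6  88.4] 220.5 (259, 81, 27, 15) [ 0.9683 -0.7952  0.025 ]
top [293.1 180.9] 223.0 (284, 172, 19, 21) [ 0.5649 -0.0688  0.025 ]
```

View pics/c4.png

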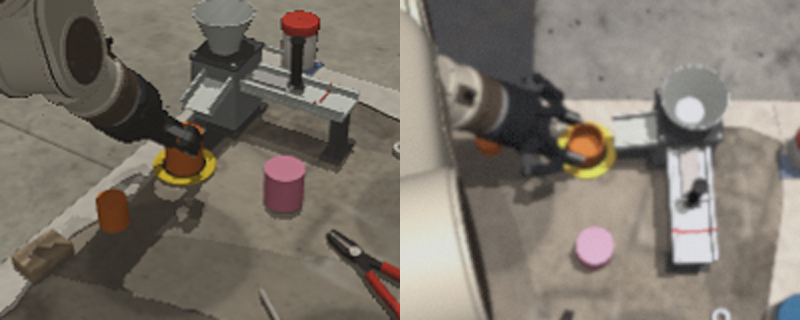

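It's seated on the pad at the expected height. I'll release, retreat and check.

Run:
```python
from a import *
t=np.array([.560,-.065])
r.set_gripper(1.0); r.dwell(.2); r.movel(pose([*t,.035],-40,.10)[0],v=.12)
r.movel(np.array(r.current_eef_pos())+[-.05,.03,.13],v=.2)
q0,_=tool([0,0,-1],[-1,0,0])
p=np.array([.42,-.05,.32]); r.movep(p,q0)
F=look("placed"); print(r.current_time_s(),r.current_qpos())
for n in F:
    f=F[n]; print(n,"expected px for cup on pad",proj(f,[.56,-.067,.029]))
    for k in blobs(mask(f,3,14,150,80),100): print(ray(f,cen(k),.029)[:2])
a=cv2.imread("pics/scene_placed.png")[130:290,160:360]; b=cv2.imread("pics/top_placed.png")[110:270,200:400]
cv2.imwrite("pics/c5.png",np.hstack([cv2.resize(x,(400,320),interpolation=cv2.INTER_CUBIC) for x in(a,b)]))
```

```text
scene [352.2 276.4] 81.0 (343, 265, 21, 26) [0.2396 0.0218 0.025 ]
scene [364.8 270. ] 85.0 (351, 261, 28, 19) [ 0.2237 -0.009   0.025 ]
scene [215.5 234.9] 245.5 (208, 225, 16, 21) [0.5669 0.0709 0.025 ]
scene [251.2 204.1] 391.5 (242, 191, 20, 27) [ 0.5642 -0.0714  0.025 ]
scene [309.6 141.1] 160.0 (301, 135, 18, 14) [ 0.5981 -0.4552  0.025 ]
scene [271.1  88.4] 209.5 (258, 81, 28, 15) [ 0.9701 -0.7943  0.025 ]
38.9167 [-1.16359629e-01  6.95474044e-02  1.10614655e-01  1.61718907e+00
 -5.16995007e-04 -1.68862921e+00]
scene expected px for cup on pad [251.4724203  204.24751053]
[0.56373455 0.07413821]
[ 0.56098379 -0.06721611]
[ 0.59472667 -0.44848823]
[ 0.96422193 -0.78529763]
top expected px for cup on pad [292.53333159 182.17675167]
```

View pics/c5.png

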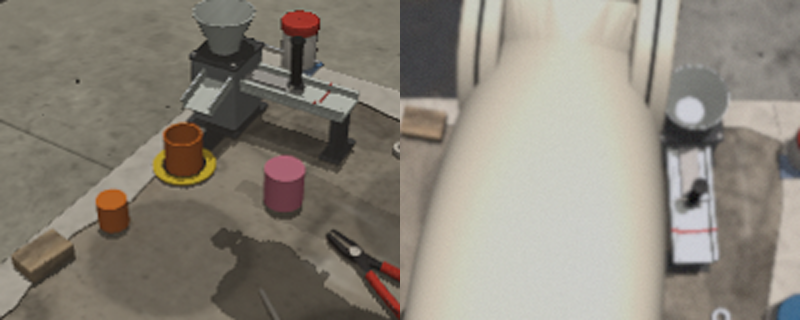

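The cup stands mouth-up at (0.561, -0.067), centred on the pad. Now the gate.

Run:
```python
from a import *
q,_=tool([0,0,-1],[-1,-.02,0])
r.set_gripper(0.6)
r.movep([.470,-.2006,.27],q); r.movel([.470,-.2006,.099],v=.12); print(r.current_contact_force())
r.set_gripper(0.0,60); print("gap",r.current_finger_gap(),r.current_contact_force(),r.current_eef_pos())
for d in(.01,.02,.03,.04):
    r.movel([.470-d,-.2006-.02*d,.099],v=.04); print(d,r.current_contact_force().round(2) if hasattr(r.current_contact_force(),'round') else r.current_contact_force(),r.current_eef_pos()[0])
r.dwell(.3); look("gate"); print(r.current_time_s(),r.current_finger_gap())
a=cv2.imread("pics/scene_gate.png")[120:210,230:350]; b=cv2.imread("pics/top_gate.png")[150:270,280:400]
cv2.imwrite("pics/c6.png",np.hstack([cv2.resize(a,(480,360),interpolation=cv2.INTER_CUBIC),cv2.resize(b,(310,360),interpolation=cv2.INTER_CUBIC)]))
```

```text
[ 0.59317142 -0.14365134  0.0189392 ]
gap 0.20164331932658874 [2.48286136 1.4302846  2.49709829] [ 0.47131426 -0.20077028  0.0998105 ]
0.01 [ 2.69 -0.28  7.05] 0.4605158006415645
0.02 [ 4.84 -0.37  6.32] 0.45119076297181326
0.03 [ 5.74 -0.58  4.3 ] 0.44178173760129447
0.04 [ 7.12 -0.41  3.94] 0.4323694432136469
scene [353.2 277.5] 92.5 (343, 266, 22, 25) [0.2368 0.0234 0.025 ]
scene [364.4 269.8] 77.5 (350, 261, 29, 19) [ 0.2246 -0.0092  0.025 ]
scene [215.7 234.9] 254.5 (208, 225, 16, 21) [0.5664 0.0708 0.025 ]
scene [251.4 204.1] 404.5 (242, 191, 20, 27) [ 0.5636 -0.0716  0.025 ]
scene [306.9 143.5] 67.0 (301, 136, 13, 13) [ 0.5981 -0.4359  0.025 ]
scene [271.6  88.4] 220.5 (259, 81, 27, 15) [ 0.9683 -0.7952  0.025 ]
top [292.2 182.4] 261.5 (284, 172, 18, 21) [ 0.5606 -0.0663  0.025 ]
top [243.9 179.3] 127.0 (238, 172, 13, 15) [0.5691 0.0662 0.025 ]
44.0583 0.2048549361793413
```

View pics/c6.png

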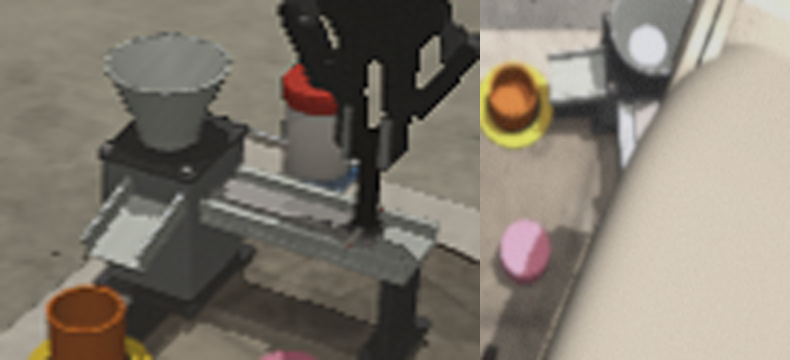

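The arm reads about 38 mm of pull, but the spring force is a bit lower than I expected. I'll measure the post's shift in the scene camera against the rest picture.

Run:
```python
from a import *
from scipy.optimize import brentq
f=grab_frame("scene"); cv2.imwrite("pics/s7.png",f["pixels"][:,:,::-1])
f0=dict(np.load("scene0.npz"))
def post_x(f,u0,rows):
    g=cv2.cvtColor(f["pixels"],cv2.COLOR_RGB2GRAY).astype(float); out=[]
    for v in rows:
        s=np.arange(u0-9,u0+10); d=g[v,s]<60
        # run of dark pixels nearest u0
        lab=np.split(s[d],np.where(np.diff(s[d])>1)[0]+1); lab=[l for l in lab if len(l)>1]
        if not lab: continue
        l=min(lab,key=lambda l:abs(l.mean()-u0)); u=l.mean()
        # axis line (x,y(x)), unknown height: find x whose projected axis passes through (u,v)
        def e(x):
            y=-.2006+.02*(x-.47); a=proj(f,[x,y,.08]); b=proj(f,[x,y,.13]); return a[0]+(b[0]-a[0])*(v-a[1])/(b[1]-a[1])-u
        out.append((v,len(l),round(u,1),round(brentq(e,.35,.55),4)))
    return out
print("rest",post_x(f0,307,range(157,176,2)))
print("proj now",proj(f,[.43,-.2014,.09]),proj(f,[.43,-.2014,.105]))
print("now",post_x(f,int(proj(f,[.431,-.2014,.1])[0]),range(160,180,2)))
# red-line pixels at rest
m=cv2.inRange(f0["pixels"],(110,0,0),(255,70,70)); ys,xs=np.nonzero(m[155:190,305:345]); print("red px",sorted(zip(xs+305,ys+155)))
print("line x at deck heights",[ [ray(f0,(u,v),z)[:2].round(4).tolist() for u,v in ((319,180),(325,172))] for z in(.082,.088)])
print(r.current_contact_force(),r.current_eef_pos())
```

```text
rest [(157, 6, np.float64(308.5), 0.47), (159, 5, np.float64(308.0), 0.4711), (161, 6, np.float64(307.5), 0.4723), (163, 6, np.float64(307.5), 0.472), (165, 6, np.float64(308.5), 0.4688), (167, 6, np.float64(307.5), 0.4714), (169, 6, np.float64(307.5), 0.4711), (171, 8, np.float64(307.5), 0.4708), (173, 5, np.float64(309.0), 0.4662)]
proj now [321.55713744 174.72876383] [321.93362446 169.81368581]
now [(160, 5, np.float64(322.0), 0.4319), (162, 7, np.float64(322.0), 0.4315), (164, 6, np.float64(321.5), 0.4324), (166, 5, np.float64(322.0), 0.4306), (168, 6, np.float64(321.5), 0.4316), (170, 6, np.float64(321.5), 0.4312), (172, 5, np.float64(321.0), 0.4321), (174, 7, np.float64(321.0), 0.4317), (176, 9, np.float64(320.0), 0.4341), (178, 5, np.float64(322.0), 0.428)]
red px [(np.int64(317), np.int64(181)), (np.int64(320), np.int64(180)), (np.int64(321), np.int64(179)), (np.int64(322), np.int64(178)), (np.int64(325), np.int64(172))]
line x at deck heights [[[0.4295, -0.187], [0.4334, -0.2294]], [[0.4257, -0.1788], [0.4295, -0.2207]]]
[ 7.47592127 -0.8473637   3.13623977] [ 0.43256782 -0.20218622  0.09977936]
```

The camera gives 39.4 mm of post travel and the TCP about 38–39 mm. Both are well within 35–45 mm, so I'll hand in while holding the post.

Run:
```python
from a import *
from station import close_job
r.dwell(.7); print(r.current_eef_pos(),r.current_finger_gap(),r.current_time_s()); close_job()
```

```text
[ 0.43254747 -0.20216838  0.09975547] 0.20314837307210712 44.8083
the job is handed in; nothing more can be done
```

I turned the orange cup over, stood it mouth-up on the yellow pad and let go. Then I pulled the gate to the red line and handed in at 44.8 s, still gripping the post.

- **Cup:** My first grip slipped, leaving the cup mouth-down about 8 mm from its place. After reaching further in, I laid the cup on its side and took a new grip. I then turned it mouth-up and set it down. The last scene-camera measurement put it within about 1 mm of the pad's centre. The pictures showed it still upright there with the gate pulled.
- **Gate:** The scene camera showed the post moved about 39.4 mm from rest, and the arm's own position gave about 38–39 mm. The allowed range is 35–45 mm.
- **Disagreement:** The pull force was about 7 N, somewhat below the stated 8 N. I went by the measured position.
- **Not checked:** The gripper hid the pointer and red line, so I checked the line by measurement rather than by seeing them meet. I did not measure the tape, tin, jar or block again at the end, though nothing suggested they were touched.

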